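# Unscrew the pot's lid and hang it up

### The job

Unscrew the blue lid from the white pot, turn by turn, until its thread lets go, lift it clear and stand it upright on the round cork mat. Let go of it there, then take it again and hang it by its bar across both prongs of the steel rack, then let go. Set it down gently each time, never drop it, and leave the other things on the bench where they are.

Things in the scene. Friction and masses are not known exactly. Their poses are not given: they have to be found in the camera images.
- lid_bar (a point): Centre of the orange bar handle of the blue screw lid (loose, 160 g). Bar 110 mm long (point's x), 12 mm wide (y), 16 mm high (z), on a steel stem 12 mm across. Below this point: bar's underside 8 mm, flat top of the blue cap 34 mm, cap's lower edge 70 mm. The bar may be gripped anywhere along its length.
- lid_cap (a point): Centre of the blue cap of the lid, 52 mm below lid_bar; cap 86 mm across, 35 mm high, too wide to grip. At the start it is screwed fully home. Anticlockwise from above unscrews it: it rises 14 mm a turn and lets go after about 1.25 turns (7.9 rad), 17 mm up. It turns easily (under 0.5 N m), stays where left, and has about 1.5 mm of side play in the thread.
- pot_rim (a point): Centre of the rim of the white pot, 143 mm above the bench, on the thread's upright axis. Pot fixed to the bench, body 96 mm across and 110 mm high, neck 69 mm across its thread. With the lid home lid_bar is 39 mm above this point; once the thread has let go, the cap's edge clears the rim when lid_bar is over 70 mm above it.
- mat_top (a point): Centre of the top face of the round cork mat, 130 mm across, 6 mm thick, fixed on the bench. A lid standing on it has lid_bar 70 mm above this point.
- rack_seat (a point): Midway between the two prongs of the fixed steel rack, level with their top faces, 100 mm above the bench. Prongs run along the point's x, each 10 mm wide, 8 mm high, with a free gap of 20 mm (y -10 to +10). An upright plate closes them at x = +51 mm, its top 5 mm above the prongs. The lid hangs with its stem in the gap, bar along the point's y: lid_bar 8 mm above this point.
- rack_mouth (a point): Open end of the rack's prongs, 47 mm from rack_seat along its -x (towards the robot), same height; each prong ends here in a lip 6 mm long and 4 mm high. The lid enters here, cap below the prongs, bar above. Fingers holding the bar at its middle (22 mm wide) do not fit between the prongs; holding it about 40 mm from its middle they pass outside.
- adapter: loose pyramid adapter for a prosthesis: steel disc 38 mm across with a small spigot, 24 mm high; stands between the work places. Leave alone.
- tape: loose blue tape ring, 44 mm across, 19 mm high, lying between the work places. Leave alone.
- foot: loose white foot shell 235 mm long, 124 mm high, at the far side. Leave alone.
- tube_center (a point): loose aluminium tube, 30 mm across, 200 mm long, lying at the right. Leave alone.
- rasp: loose screwdriver lying at the left. Leave alone.
- cup: loose green cup, 80 mm across, 95 mm high, at the far left. Leave alone.
- mallet: loose hammer lying at the right. Leave alone.

How it is judged:
On the way, in this order (a step that is already met when the one before it is completed fails the run):
1. the lid has been screwed up its thread: it sits upright on the pot's axis, at least 12 mm higher than when fully home (z of lid_bar in the frame of pot_rim between 0.051 and 0.08 m and horizontal distance between lid_bar and pot_rim below 0.006 m and angle between lid_bar's own z axis and vertical below 0.12 rad), for 0.05 s.
2. the lid stands upright on the cork mat, let go and at rest, its middle within 50 mm of the mat's (horizontal distance between lid_bar and mat_top below 0.05 m and z of lid_bar in the frame of mat_top between 0.064 and 0.075 m and angle between lid_bar's own z axis and vertical below 0.1 rad and contact force between lid and the fingers below 0.1 N and linear speed of lid below 0.03 m/s), for 0.2 s.
At the end, for the whole second after the job is handed in: The lid hangs at rest by its bar on the rack, let go: stem between the prongs, bar lying across both prongs (bar centre 2 to 14 mm above their top faces, within 12 mm of the mid line, between the lips and the upright plate), bar square to the prongs within 20 degrees, lid upright within 0.15 rad (z of lid_bar in the frame of rack_seat between 0.002 and 0.014 m and x of lid_bar in the frame of rack_seat between -0.042 and 0.045 m and y of lid_bar in the frame of rack_seat between -0.012 and 0.012 m and angle between lid_bar's own z axis and vertical below 0.15 rad and angle between the x axis of lid_bar and the y axis of rack_seat, either way round below 0.35 rad and contact force between lid and the fingers below 0.1 N and linear speed of lid below 0.02 m/s and angular speed of lid below 0.2 rad/s); the robot touches nothing.
It fails at once if the lid is dropped or thrown (faster than 0.6 m/s while not held, a fall of about 2 cm) (contact force between lid and the fingers below 0.1 N and linear speed of lid above 0.6 m/s).
It fails at once if one of the other loose things is moved by more than 25 mm (distance of any of adapter, tape, foot, tube_center, rasp, cup, mallet from where it was at the start of the episode above 0.025 m).
It also fails if it takes over 72 s, if anything falls off the work surface, if the arm or the gripper's body presses on something with over 40 N, if the wrist force passes 120 N, or if a joint passes its speed limit or range.

### The arm

A 7-joint arm with a two-finger parallel gripper is mounted at the origin on the work surface. World frame = base frame: x ahead of the robot, y to its left, z up, the work surface at z = 0. Lengths are in m, angles in rad, forces in N, time in s.
With the tool pointing down it reaches from about 0.4 to 0.85 m from the base axis. Payload 10.4 kg.
Tool frame: the origin (TCP) lies between the finger pads; the fingertips stand 19 mm ahead of it and the grasp point (between the pads) is the TCP; z points along the fingers, y is the direction in which the jaws open and shut (so a half turn about z gives the same grasp; the last joint's range is limited). The gripper opens to 85 mm and grips with 20 to 120 N. Pads are 22 mm wide; open, the fingers measure 114 mm over their backs; the gripper's body (76 mm by 85 mm) begins 54 mm behind the grasp point. The pads swing forward as they close: fully open they stand 13 mm farther back than shut.
Start: joints at [1.244, 0.332, -0.065, 1.46, 0.022, 1.35, -0.088], TCP at [0.187, -0.596, 0.25] pointing down, gripper open.
Joint ranges: [-2.6, 2.6], [-0.5, 2.12], [-1.47, 1.34], [0.16, 2.42], [-1.27, 4.41], [0.06, 2.06], [-2.6, 2.6]. Speed limits (rad/s): [2.22, 2.22, 2.79, 2.79, 3.14, 3.14, 3.14].

### API

Orientations are given as a unit quaternion [x, y, z, w].
In Python, from workcell import manip gives the robot as it stands.
- The arm moves only by the shell command python3 -m jog 'ROWS' [FORCE]. ROWS is JSON, a list of rows, each an object with "offset": the shift along the tool's x, y, z as a fraction of full scale, a list of three; "rotation": the turn, a rotation vector about the tool's x, y, z as a fraction of full scale, a list of three; "fingers": the opening, from -1 (shut) to 1 (fully open), so that 0 is half open. A call has 1 to 8 rows; each row shifts and turns the commanded pose from where the row before left it, along the tool's axes as they then stand; what a row does not reach is not made up. Full scale, the value 1, is 0.15 m for a shift and 2 rad for a turn. A row lasts 1/8 s, in which the tool goes at most 62.5 mm and 10.7 degrees, less where a joint would pass 70% of its speed; a pose out of reach is approached as far as the arm can. A call with a number of a shift or a turn outside -1 to 1 is refused whole. A call with a gripper value outside its range is refused whole. The fingers move at their own pace and stop on an object; FORCE is the grip in N (left out, the last holds). Time passes only in rows, so rows that do not move let the fingers close. It gives the time, the measured TCP pose, the force and the opening at its end, in the units of the state.
- manip.get_obs(): the state, without advancing time (a new reading comes with each control period).
- manip.camera(name): name is "scene" or "top" or "wrist"; returns the picture (400x640x3 uint8, red, green, blue); there is no depth.
- manip.camera_info(name): a dict with "mtx" (3x3 intrinsics, pixels), "xyz" and "rotation" of the camera in the world. Camera axes: x right, y down, z forward; pixel columns grow to the right and rows downward; lengths in m; the calibration is good to about 2 mm. A picture is of the moment at which its call begins: read the wrist's pose just before it. camera_info takes no time and is no camera call; for the wrist camera it gives the pose at the moment of the call.
- manip.hand_in(): hands the job in, once; it reports no verdict.
Trained networks look in the newest picture that a camera, given by its name, has taken for a name from the list of things; names that differ only in an ending like _2 or _b are one class to them, and where a whole thing is asked for, a point or a joint stands for the part that bears it (a point fixed in the world has none). Each returns a list of dicts, best first, with "conf" (0 to 1); they miss things now and then, are a little off and sometimes report something else, mostly with a low value. They report only what shows in the picture. A call takes as long as a camera call.
- manip.recognise(camera, query): "bbox" ([left, top, right, bottom] in pixels, round what is visible of it).
The state is a dict: "clock": time; "joint_pos": joint angles; "joint_velocities": joint speeds; "tau": joint torques, N m; "position": TCP position; "ee_rot": TCP orientation; "ft_force": force on the tool from outside, world axes, zero at the start; "torque": the same for the moment, N m; "grip_width": opening from 0.0 (shut) to 1.0 (fully open).
Only numpy, scipy, OpenCV 4.12 (cv2) and the standard library are available. Lean on these libraries where they do the work, as an engineer would, in place of code of your own. Each camera call takes 0.05 s, during which the arm holds its last target. There are 200 camera calls.

## Working session

There is one attempt and no reset: what is moved stays moved. The work goes in short steps, Python scripts to look and compute and a shell command to move; the robot and the scene stay as the last step left them, time stands still between calls to the robot, and variables do not carry over. Pictures are saved under pics/ and viewed, about 8 in all and at most 12, crops included, and the job is handed in when it is done.

```bash
mkdir -p pics; ls; python3 - <<'E'
from workcell import manip
import cv2, numpy as np
np.set_printoptions(precision=4,suppress=True)
o=manip.get_obs()
for k in("clock","position","ee_rot","grip_width","ft_force"):print(k,o[k])
for c in("scene","top"):
    im=manip.camera(c);cv2.imwrite(f"pics/{c}0.png",im[...,::-1])
    i=manip.camera_info(c);print(c,i)
    for q in("lid_bar","lid_cap","pot_rim","mat_top","rack_seat","rack_mouth"):
        print(c,q,[(np.round(r["bbox"]),round(r["conf"],2)) for r in manip.recognise(c,q)[:2]])
print(manip.get_obs()["clock"])
E
```

```text
pics
clock 0.0
position [ 0.1868 -0.596   0.2495]
ee_rot [ 0.9885  0.1513 -0.0001 -0.0007]
grip_width 0.9975303758530961
ft_force [-0.5371 -0.1116 -0.2028]
scene {'mtx': array([[476.525 ,   0.    , 327.1647],
       [  0.    , 476.525 , 200.1266],
       [  0.    ,   0.    ,   1.    ]]), 'xyz': array([1.5592, 0.3352, 1.0543]), 'rotation': array([ 0.5261,  0.7447, -0.3283, -0.2467])}
scene lid_bar [(array([388., 173., 418., 215.]), 0.95), (array([471., 206., 487., 252.]), 0.48)]
scene lid_cap [(array([387., 175., 419., 214.]), 0.67), (array([426., 249., 456., 293.]), 0.44)]
scene pot_rim [(array([384., 201., 419., 244.]), 0.85)]
scene mat_top [(array([233., 181., 269., 212.]), 0.71)]
scene rack_seat [(array([316., 184., 354., 233.]), 0.8)]
scene rack_mouth [(array([319., 184., 355., 236.]), 0.95)]
top {'mtx': array([[460.323 ,   0.    , 316.4187],
       [  0.    , 460.323 , 196.0407],
       [  0.    ,   0.    ,   1.    ]]), 'xyz': array([ 0.3787, -0.0094,  1.5836]), 'rotation': array([ 0.7141, -0.6974,  0.0424, -0.044 ])}
top lid_bar [(array([229., 201., 257., 240.]), 0.76)]
top lid_cap [(array([231., 202., 258., 234.]), 0.93), (array([286., 196., 327., 238.]), 0.63)]
top pot_rim [(array([247., 210., 263., 234.]), 0.49)]
top mat_top [(array([377., 199., 413., 233.]), 0.81), (array([231., 204., 258., 235.]), 0.53)]
top rack_seat [(array([286., 197., 331., 241.]), 0.96)]
top rack_mouth [(array([287., 195., 328., 237.]), 0.86)]
0.7
```

```bash
python3 - <<'E'
import cv2
a=cv2.imread("pics/scene0.png")[140:300,210:500];b=cv2.imread("pics/top0.png")[150:290,200:460]
import numpy as np
a=cv2.resize(a,(544,300),interpolation=cv2.INTER_CUBIC);b=cv2.resize(b,(557,300),interpolation=cv2.INTER_CUBIC)
m=np.zeros((600,557,3),np.uint8);m[:300,:544]=a;m[300:]=b
cv2.imwrite("pics/m0.png",m)
E
```

```text
(no output)
```

View pics/m0.png

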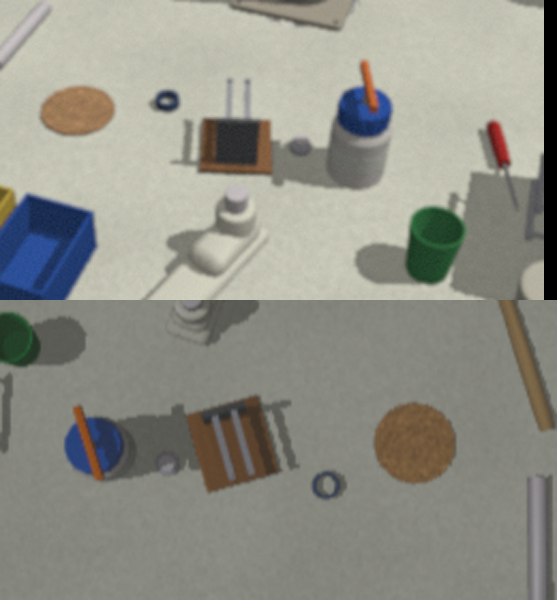

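View pics/scene0.png

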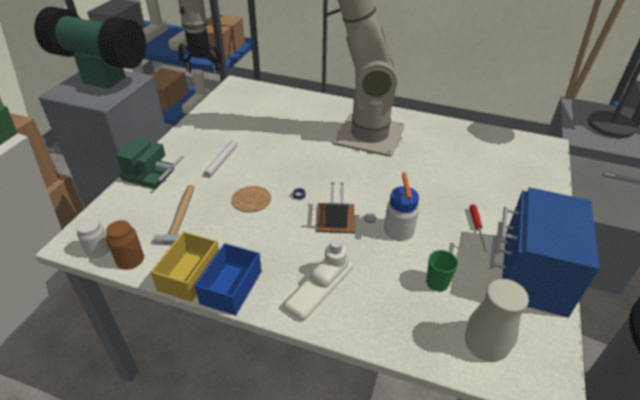

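```bash
cat > h.py <<'E'
from workcell import manip
import cv2, numpy as np, json
from scipy.spatial.transform import Rotation as R
np.set_printoptions(precision=4,suppress=True)
def ray(i,uv):
    d=R.from_quat(i["rotation"]).apply(np.linalg.solve(i["mtx"],[*uv,1.]));return np.array(i["xyz"]),d/np.linalg.norm(d)
def onz(i,uv,z):
    p,d=ray(i,uv);return p+d*(z-p[2])/d[2]
def tri(obs):
    A=np.zeros((3,3));b=np.zeros(3)
    for i,uv in obs:
        p,d=ray(i,uv);M=np.eye(3)-np.outer(d,d);A+=M;b+=M@p
    x=np.linalg.solve(A,b);return x
def proj(i,P):
    q=R.from_quat(i["rotation"]).inv().apply(np.array(P)-i["xyz"]);q=i["mtx"]@q;return q[:2]/q[2]
def comp(mask):
    n,l,s,c=cv2.connectedComponentsWithStats(mask.astype(np.uint8));k=1+np.argmax(s[1:,4]);return l==k
def ends(m):
    y,x=np.nonzero(m);P=np.c_[x,y].astype(np.float32);r=cv2.minAreaRect(P);b=cv2.boxPoints(r)
    if np.linalg.norm(b[0]-b[1])>np.linalg.norm(b[1]-b[2]): b=np.roll(b,-1,0)
    return P.mean(0),(b[0]+b[1])/2,(b[2]+b[3])/2,m.sum()
def orange(im):
    h=cv2.cvtColor(im,cv2.COLOR_RGB2HSV);return (h[...,0]<14)&(h[...,0]>4)&(h[...,1]>170)&(h[...,2]>110)
def go(p,yaw=None,o=None):
    o=o or manip.get_obs();T=R.from_quat(o["ee_rot"]);d=T.inv().apply(np.array(p)-o["position"]);return d/0.15
E
python3 - <<'E'
from h import *
c={}
for n in("scene","top"):
    im=cv2.imread(f"pics/{n}0.png")[...,::-1].copy();i=manip.camera_info(n);m=orange(im)
    x0,x1,y0,y1=(385,425,165,225) if n=="scene" else (225,262,190,245)
    w=np.zeros_like(m);w[y0:y1,x0:x1]=1;e=ends(comp(m&w));c[n]=(i,e);print(n,e)
s,t=c["scene"],c["top"]
print("mid",tri([(s[0],s[1][0]),(t[0],t[1][0])]))
for a,b in((1,1),(1,2),(2,1),(2,2)):print(a,b,tri([(s[0],s[1][a]),(t[0],t[1][b])]))
for k in(0,1,2):print("top onz .182",onz(t[0],t[1][k],.182))
f=lambda x,y:(200+x/2.142,150+(y-300)/2.142)
print("mat",onz(t[0],f(415,442),.006),onz(s[0],(251,198.5),.006))
for q in((213,415),(231,480),(233,410),(254,475)):print("prong",onz(t[0],f(*q),.1))
print("adapter",onz(t[0],f(168,463),.01),"tape",onz(t[0],f(327,485),.01))
print(manip.camera_info("wrist"), manip.get_obs()["position"])
E
```

```text
scene (array([406.3333, 186.4902], dtype=float32), array([403.7115, 174.0577], dtype=float32), array([408.3269, 197.1346], dtype=float32), np.int64(51))
top (array([240.6774, 216.2903], dtype=float32), array([235.5692, 200.136 ], dtype=float32), array([245.7556, 232.3929], dtype=float32), np.int64(93))
mid [0.4832 0.2263 0.1797]
1 1 [0.5254 0.2241 0.2563]
1 2 [0.4344 0.2079 0.1839]
2 1 [0.5322 0.2425 0.1841]
2 2 [0.4364 0.227  0.1008]
top onz .182 [0.4832 0.2255 0.182 ]
top onz .182 [0.5324 0.2433 0.182 ]
top onz .182 [0.4345 0.2079 0.182 ]
mat [ 0.5087 -0.2706  0.006 ] [ 0.5118 -0.2673  0.006 ]
prong [0.5347 0.0506 0.1   ]
prong [0.4372 0.0208 0.1   ]
prong [0.543  0.0205 0.1   ]
prong [ 0.4455 -0.0135  0.1   ]
adapter [0.4655 0.1238 0.01  ] tape [ 0.4365 -0.1302  0.01  ]
{'mtx': array([[360.4995,   0.    , 328.0703],
       [  0.    , 360.4995, 196.4689],
       [  0.    ,   0.    ,   1.    ]]), 'xyz': array([ 0.2649, -0.5707,  0.3728]), 'rotation': array([ 0.795 , -0.5846, -0.0959,  0.1303])} [ 0.187  -0.5964  0.2504]
```

```bash
python3 -m jog '[{"offset":[0.32,-0.184,-0.04],"rotation":[0,0,0],"fingers":1},{"offset":[0.32,-0.184,-0.04],"rotation":[0,0,0],"fingers":1},{"offset":[0.32,-0.184,-0.04],"rotation":[0,0,0],"fingers":1},{"offset":[0.32,-0.184,-0.04],"rotation":[0,0,0],"fingers":1},{"offset":[0.32,-0.184,-0.04],"rotation":[0,0,0],"fingers":1},{"offset":[0.32,-0.184,-0.04],"rotation":[0,0,0],"fingers":1},{"offset":[0.32,-0.184,-0.04],"rotation":[0,0,0],"fingers":1},{"offset":[0.32,-0.184,-0.04],"rotation":[0,0,0],"fingers":1}]' 40
python3 - <<'E'
from h import *
o=manip.get_obs();print(o["clock"],o["position"],o["joint_pos"],go([0.40,-0.03,0.30])*.15, go([0.42,0.206,0.30])*.15)
print(R.from_quat(manip.camera_info("wrist")["rotation"]).apply([0,0,1]))
E
```

```text
clock: 1.7
position: [0.4883, -0.2695, 0.2988]
ee_rot: [0.989, 0.151, 0.0, 0.0]
ft_force: [0.2, -0.9, 0.4]
grip_width: 0.998
1.7 [ 0.4883 -0.2695  0.2988] [ 0.7433  0.1841 -0.3678  1.5523  0.067   1.417  -0.8963] [-0.0127 -0.2549 -0.0014] [ 0.0769 -0.4742 -0.0015]
[-0.3044 -0.0954 -0.9477]
```

```bash
python3 -m jog '[{"offset":[0.088,-0.27,0],"rotation":[0,0,0],"fingers":1},{"offset":[0.088,-0.27,0],"rotation":[0,0,0],"fingers":1},{"offset":[0.088,-0.27,0],"rotation":[0,0,0],"fingers":1},{"offset":[0.088,-0.27,0],"rotation":[0,0,0],"fingers":1},{"offset":[0.088,-0.27,0],"rotation":[0,0,0],"fingers":1},{"offset":[0.088,-0.27,0],"rotation":[0,0,0],"fingers":1},{"offset":[0,0,0],"rotation":[0,0,0],"fingers":1}]'
cat > snap.py <<'E'
import sys;from h import *
n=sys.argv[1];i=manip.camera_info("wrist");im=manip.camera("wrist");cv2.imwrite(f"pics/{n}.png",im[...,::-1])
json.dump({k:np.array(v).tolist() for k,v in i.items()},open(f"pics/{n}.json","w"));o=manip.get_obs();print(o["clock"],o["position"],o["joint_pos"])
E
python3 snap.py w1
python3 -m jog '[{"offset":[0.088,-0.25,0],"rotation":[0,0,0],"fingers":1},{"offset":[0.088,-0.25,0],"rotation":[0,0,0],"fingers":1},{"offset":[0.02,-0.1,0],"rotation":[0,0,0],"fingers":1},{"offset":[0,0,0],"rotation":[0,0,0],"fingers":1}]'
python3 snap.py w2
python3 - <<'E'
import cv2,numpy as np
a=cv2.imread("pics/w1.png");b=cv2.imread("pics/w2.png");cv2.imwrite("pics/w12.png",np.vstack([a[:300],b[:300]]))
E
```

```text
clock: 2.58
position: [0.4902, -0.0116, 0.2988]
ee_rot: [0.988, 0.154, 0.0, -0.0]
ft_force: [0.5, -0.3, 0.4]
grip_width: 1.001
2.625 [ 0.4902 -0.0141  0.2986] [ 0.5012  0.044  -0.5773  1.7043  0.0248  1.3998 -1.344 ]
clock: 3.12
position: [0.4914, 0.079, 0.2982]
ee_rot: [0.988, 0.152, -0.0, 0.0]
ft_force: [0.2, 0.3, 0.9]
grip_width: 1.004
3.175 [0.4915 0.0779 0.2982] [ 0.392   0.0706 -0.6654  1.6843  0.0448  1.4023 -1.548 ]
```

View pics/w12.png

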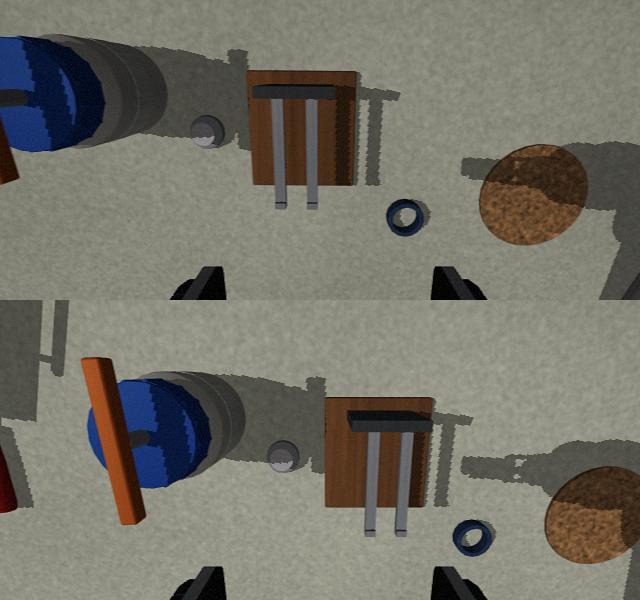

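```bash
cat > rk.py <<'E'
from h import *
I={}
for n in("w1","w2"):
    I[n]=json.load(open(f"pics/{n}.json"));
a=lambda p,q:tri([(I["w1"],p),(I["w2"],q)])
for l,p,q in(("tipL",(281,204),(370.5,231)),("tipR",(312.5,204),(401.5,231)),("plL",(278,98),(373,132)),("plR",(312,98),(406.5,132))):
    print(l,a(p,q),onz(I["w1"],p,.1),onz(I["w2"],q,.1))
print("mat",a((533.5,194.5),(601,515-300)),onz(I["w1"],(533.5,194.5),.006))
E
python3 rk.py
python3 - <<'E'
from h import *
im=cv2.imread("pics/w1.png")[60:220,235:365];jm=cv2.imread("pics/w2.png")[90:250,315:445]
cv2.imwrite("pics/z.png",cv2.resize(np.hstack([im,jm]),None,fx=3,fy=3,interpolation=cv2.INTER_CUBIC))
im=cv2.imread("pics/w2.png")[...,::-1].copy();i=json.load(open("pics/w2.json"));e=ends(comp(orange(im)));print(e)
t=manip.camera_info("top")
print("bar",tri([(i,e[0]),(t,(240.68,216.29))]),tri([(i,e[1]),(t,(235.57,200.14))]),tri([(i,e[2]),(t,(245.76,232.39))]))
print([onz(i,x,.188) for x in e[:3]])
print("to pot/0.15",go([0.483,0.226,0.2981]))
E
```

```text
tipL [0.4435 0.022  0.0977] [0.4442 0.0219 0.1   ] [0.4446 0.0226 0.1   ]
tipR [ 0.453  -0.0066  0.0987] [ 0.4533 -0.0065  0.1   ] [ 0.4536 -0.0061  0.1   ]
plL [0.5354 0.051  0.0913] [0.5371 0.05   0.1   ] [0.5355 0.0524 0.1   ]
plR [0.5446 0.0223 0.0928] [0.546  0.0221 0.1   ] [0.5443 0.0241 0.1   ]
mat [ 0.5141 -0.2594  0.0135] [ 0.5129 -0.2644  0.006 ]
(array([107.6455, 138.9791], dtype=float32), array([88.0372, 57.0084], dtype=float32), array([129.3341, 225.146 ], dtype=float32), np.int64(2488))
bar [0.4856 0.2281 0.1836] [0.5339 0.2434 0.1892] [0.4342 0.2066 0.1906]
[array([0.4893, 0.229 , 0.188 ]), array([0.5359, 0.2458, 0.188 ]), array([0.4327, 0.2077, 0.188 ])]
to pot/0.15 [ 0.2398 -0.9594 -0.0002]
```

View pics/z.png

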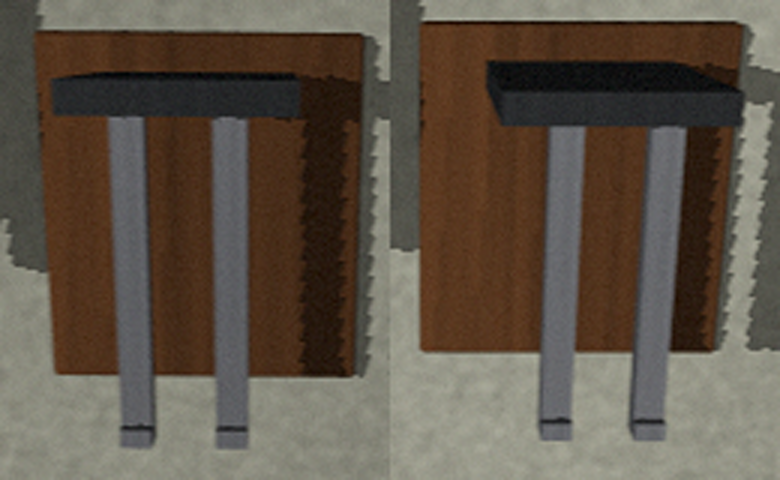

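```bash
python3 -m jog '[{"offset":[0.08,-0.32,0],"rotation":[0,0,-0.012],"fingers":1},{"offset":[0.08,-0.32,0],"rotation":[0,0,-0.012],"fingers":1},{"offset":[0.08,-0.32,0],"rotation":[0,0,0],"fingers":1},{"offset":[0,0,0],"rotation":[0,0,0],"fingers":1}]'
python3 snap.py w3
python3 - <<'E'
from h import *
I={n:json.load(open(f"pics/{n}.json")) for n in("w1","w2","w3")}
r={}
for l,p,q in(("tipL",(280.5,209),(370.4,236.5)),("tipR",(312.3,209),(401.5,236.5)),("plL",(277.2,99),(373.7,131.7)),("plR",(311.5,99),(407.2,131.7))):
    r[l]=(onz(I["w1"],p,.104)+onz(I["w2"],q,.104))/2;print(l,onz(I["w1"],p,.104),onz(I["w2"],q,.104),tri([(I["w1"],p),(I["w2"],q)]))
m=(r["tipL"]+r["tipR"])/2;f=(r["plL"]+r["plR"])/2;d=f-m;print(m,f,np.linalg.norm(d),np.arctan2(d[1],d[0]))
E={}
for n in("w2","w3"):
    im=cv2.imread(f"pics/{n}.png")[...,::-1].copy();e=ends(comp(orange(im)));E[n]=e;print(n,e,[onz(I[n],x,.189) for x in e[:3]])
for k in range(3):print("tri",tri([(I[n],E[n][k]) for n in("w2","w3")]))
o=manip.get_obs();print(R.from_quat(o["ee_rot"]).apply([1,0,0]))
E
```

```text
clock: 3.68
position: [0.4785, 0.2293, 0.2982]
ee_rot: [0.984, 0.177, -0.0, -0.001]
ft_force: [-0.5, -0.1, -0.3]
grip_width: 1.001
3.725 [0.4793 0.227  0.298 ] [ 0.1835  0.1744 -0.7939  1.6027  0.1255  1.4178 -1.8404]
tipL [0.4408 0.021  0.104 ] [0.4407 0.0218 0.104 ] [0.4396 0.021  0.1011]
tipR [ 0.4499 -0.0075  0.104 ] [ 0.4496 -0.0068  0.104 ] [ 0.4489 -0.0077  0.1015]
plL [0.5365 0.05   0.104 ] [0.5363 0.0526 0.104 ] [0.5354 0.051  0.0946]
plR [0.5453 0.0222 0.104 ] [0.545  0.0246 0.104 ] [0.5445 0.0224 0.0951]
[0.4453 0.0071 0.104 ] [0.5408 0.0373 0.104 ] 0.10019239880421715 0.3065116424487888
w2 (array([107.6455, 138.9791], dtype=float32), array([88.0372, 57.0084], dtype=float32), array([129.3341, 225.146 ], dtype=float32), np.int64(2488)) [array([0.4897, 0.2285, 0.189 ]), array([0.536 , 0.2452, 0.189 ]), array([0.4333, 0.2073, 0.189 ])]
w3 (array([336.6311, 188.2002], dtype=float32), array([337.7283, 113.9525], dtype=float32), array([336.0383, 266.056 ], dtype=float32), np.int64(2288)) [array([0.4892, 0.2287, 0.189 ]), array([0.5352, 0.2454, 0.189 ]), array([0.4338, 0.2082, 0.189 ])]
tri [0.4893 0.2287 0.1886]
tri [0.5356 0.2454 0.1886]
tri [0.4328 0.2079 0.1877]
[ 0.9385  0.3452 -0.0005]
```

View pics/w3.png

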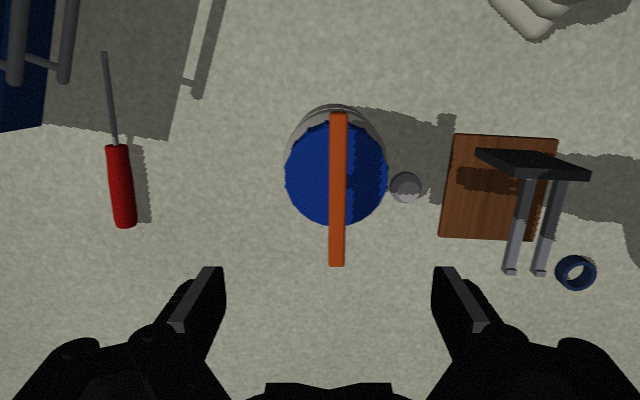

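```bash
python3 -m jog '[{"offset":[0.031,0.014,0.18],"rotation":[0,0,0],"fingers":0.3},{"offset":[0,0,0.25],"rotation":[0,0,0],"fingers":0},{"offset":[0,0,0.25],"rotation":[0,0,0],"fingers":-0.3},{"offset":[0,0,0.085],"rotation":[0,0,0],"fingers":-0.5},{"offset":[0,0,0],"rotation":[0,0,0],"fingers":-0.6},{"offset":[0,0,0],"rotation":[0,0,0],"fingers":-1},{"offset":[0,0,0],"rotation":[0,0,0],"fingers":-1},{"offset":[0,0,0],"rotation":[0,0,0],"fingers":-1}]' 40
```

```text
clock: 4.72
position: [0.4847, 0.227, 0.1845]
ee_rot: [0.985, 0.175, 0.001, 0.0]
ft_force: [-0.5, -1.5, 4.9]
grip_width: 0.132
```

```bash
python3 -m jog '[{"offset":[0,0,-0.0027],"rotation":[0,0,-0.09],"fingers":-1},{"offset":[0,0,-0.0027],"rotation":[0,0,-0.09],"fingers":-1},{"offset":[0,0,-0.0027],"rotation":[0,0,-0.09],"fingers":-1},{"offset":[0,0,-0.0027],"rotation":[0,0,-0.09],"fingers":-1},{"offset":[0,0,-0.0027],"rotation":[0,0,-0.09],"fingers":-1},{"offset":[0,0,-0.0027],"rotation":[0,0,-0.09],"fingers":-1},{"offset":[0,0,-0.0027],"rotation":[0,0,-0.09],"fingers":-1},{"offset":[0,0,-0.0027],"rotation":[0,0,-0.09],"fingers":-1}]'
python3 -c "
from h import *
o=manip.get_obs();print(o['joint_pos'],o['torque'],R.from_quat(o['ee_rot']).apply([1,0,0]))"
```

```text
clock: 5.72
position: [0.4842, 0.227, 0.187]
ee_rot: [0.622, 0.783, 0.0, 0.0]
ft_force: [0.2, -0.8, -1.3]
grip_width: 0.129
[ 0.3343  0.3348 -1.0061  1.7432  0.2993  1.2288 -0.5217] [-0.0203 -0.0558 -0.0004] [-0.2251  0.9743 -0.0001]
```

```bash
python3 -m jog '[{"offset":[0,0,-0.0027],"rotation":[0,0,-0.09],"fingers":-1},{"offset":[0,0,-0.0027],"rotation":[0,0,-0.09],"fingers":-1},{"offset":[0,0,-0.0027],"rotation":[0,0,-0.09],"fingers":-1},{"offset":[0,0,-0.0027],"rotation":[0,0,-0.09],"fingers":-1},{"offset":[0,0,-0.0027],"rotation":[0,0,-0.09],"fingers":-1},{"offset":[0,0,-0.0027],"rotation":[0,0,-0.09],"fingers":-1},{"offset":[0,0,-0.0027],"rotation":[0,0,-0.09],"fingers":-1},{"offset":[0,0,-0.0027],"rotation":[0,0,-0.09],"fingers":-1}]'
python3 -m jog '[{"offset":[0,0,-0.0027],"rotation":[0,0,-0.09],"fingers":-1},{"offset":[0,0,-0.0027],"rotation":[0,0,-0.09],"fingers":-1},{"offset":[0,0,-0.0027],"rotation":[0,0,-0.09],"fingers":-1},{"offset":[0,0,-0.0027],"rotation":[0,0,-0.09],"fingers":-1},{"offset":[0,0,-0.0027],"rotation":[0,0,-0.09],"fingers":-1},{"offset":[0,0,-0.0027],"rotation":[0,0,-0.09],"fingers":-1},{"offset":[0,0,-0.0027],"rotation":[0,0,-0.09],"fingers":-1},{"offset":[0,0,0],"rotation":[0,0,0],"fingers":-1}]'
python3 -c "
from h import *
o=manip.get_obs();print(o['joint_pos'],o['torque'],R.from_quat(o['ee_rot']).apply([1,0,0]))"
```

```text
clock: 6.72
position: [0.4843, 0.2268, 0.1902]
ee_rot: [-0.048, 0.999, -0.0, 0.0]
ft_force: [-0.2, -1.0, -1.2]
grip_width: 0.128
clock: 7.72
position: [0.4844, 0.227, 0.193]
ee_rot: [-0.624, 0.781, -0.0, 0.0]
ft_force: [0.9, 1.7, -0.1]
grip_width: 0.13
[ 0.5788  0.5961 -1.4386  1.7278  0.6046  1.3666  1.9481] [ 0.1039 -0.0876 -0.0555] [-0.2201 -0.9755 -0.0002]
```

```bash
python3 -m jog '[{"offset":[0,0,0],"rotation":[0,0,0],"fingers":-0.3},{"offset":[0,0,0],"rotation":[0,0,0],"fingers":-0.3},{"offset":[0,0,0],"rotation":[0,0,0],"fingers":-0.3},{"offset":[0,0,-0.15],"rotation":[0,0,0],"fingers":-0.3},{"offset":[0,0,-0.17],"rotation":[0,0,0],"fingers":-0.3},{"offset":[0,0,0],"rotation":[0,0,0.0925],"fingers":-0.3},{"offset":[0,0,0],"rotation":[0,0,0.0925],"fingers":-0.3},{"offset":[0,0,0],"rotation":[0,0,0.0925],"fingers":-0.3}]'
python3 -m jog '[{"offset":[0,0,0],"rotation":[0,0,0.0925],"fingers":-0.3},{"offset":[0,0,0],"rotation":[0,0,0.0925],"fingers":-0.3},{"offset":[0,0,0],"rotation":[0,0,0.0925],"fingers":-0.3},{"offset":[0,0,0],"rotation":[0,0,0.0925],"fingers":-0.3},{"offset":[0,0,0],"rotation":[0,0,0.0925],"fingers":-0.3},{"offset":[0,0,0],"rotation":[0,0,0.0925],"fingers":-0.3},{"offset":[0,0,0],"rotation":[0,0,0.0925],"fingers":-0.3},{"offset":[0,0,0],"rotation":[0,0,0.0925],"fingers":-0.3}]'
python3 -m jog '[{"offset":[0,0,0],"rotation":[0,0,0.0925],"fingers":-0.3},{"offset":[0,0,0],"rotation":[0,0,0.0925],"fingers":-0.3},{"offset":[0,0,0],"rotation":[0,0,0.0925],"fingers":-0.3},{"offset":[0,0,0],"rotation":[0,0,0.0925],"fingers":-0.3},{"offset":[0,0,0],"rotation":[0,0,0.0925],"fingers":-0.3},{"offset":[0,0,0],"rotation":[0,0,0.0925],"fingers":-0.3},{"offset":[0,0,0],"rotation":[0,0,0],"fingers":-0.3}]'
python3 snap.py w4
python3 - <<'E'
from h import *
i=json.load(open("pics/w4.json"));im=cv2.imread("pics/w4.png")[...,::-1].copy();e=ends(comp(orange(im)));print(e,[onz(i,x,.198) for x in e[:3]])
o=manip.get_obs();x=R.from_quat(o["ee_rot"]).apply([1,0,0]);print(np.arctan2(x[1],x[0]))
E
```

```text
clock: 8.72
position: [0.4841, 0.227, 0.241]
ee_rot: [-0.384, 0.923, -0.0, 0.0]
ft_force: [0.2, -0.2, -0.3]
grip_width: 0.352
clock: 9.72
position: [0.4841, 0.2271, 0.2409]
ee_rot: [0.339, 0.941, -0.0, 0.0]
ft_force: [0.5, 0.1, 0.2]
grip_width: 0.353
clock: 10.6
position: [0.4841, 0.2271, 0.2409]
ee_rot: [0.781, 0.624, 0.0, 0.0]
ft_force: [-0.3, -0.3, -1.2]
grip_width: 0.354
10.65 [0.484  0.2271 0.2409] [ 0.2337  0.2366 -0.8635  1.6779  0.1856  1.3126 -0.8837]
(array([327.177 , 206.9648], dtype=float32), array([327.0192, 136.9261], dtype=float32), array([325.5009, 300.9028], dtype=float32), np.int64(2926)) [array([0.4877, 0.2489, 0.198 ]), array([0.4952, 0.2822, 0.198 ]), array([0.4748, 0.1967, 0.198 ])]
1.3508328136226566
```

```bash
python3 -m jog '[{"offset":[0,0,0.16],"rotation":[0,0,0],"fingers":-0.3},{"offset":[0,0,0.16],"rotation":[0,0,0],"fingers":-0.4},{"offset":[0,0,0],"rotation":[0,0,0],"fingers":-1},{"offset":[0,0,0],"rotation":[0,0,0],"fingers":-1},{"offset":[0,0,0],"rotation":[0,0,0],"fingers":-1},{"offset":[0,0,-0.0027],"rotation":[0,0,-0.09],"fingers":-1},{"offset":[0,0,-0.0027],"rotation":[0,0,-0.09],"fingers":-1},{"offset":[0,0,-0.0027],"rotation":[0,0,-0.09],"fingers":-1}]'
python3 -m jog '[{"offset":[0,0,-0.0027],"rotation":[0,0,-0.09],"fingers":-1},{"offset":[0,0,-0.0027],"rotation":[0,0,-0.09],"fingers":-1},{"offset":[0,0,-0.0027],"rotation":[0,0,-0.09],"fingers":-1},{"offset":[0,0,-0.0027],"rotation":[0,0,-0.09],"fingers":-1},{"offset":[0,0,-0.0027],"rotation":[0,0,-0.09],"fingers":-1},{"offset":[0,0,-0.0027],"rotation":[0,0,-0.09],"fingers":-1},{"offset":[0,0,-0.0027],"rotation":[0,0,-0.09],"fingers":-1},{"offset":[0,0,-0.0027],"rotation":[0,0,-0.09],"fingers":-1}]'
python3 -c "
from h import *
o=manip.get_obs();print(o['joint_pos'],o['torque'],R.from_quat(o['ee_rot']).apply([1,0,0]))"
```

```text
clock: 11.65
position: [0.4834, 0.2257, 0.1937]
ee_rot: [0.585, 0.811, -0.002, -0.0]
ft_force: [-4.3, -5.6, -7.7]
grip_width: 0.133
clock: 12.65
position: [0.4847, 0.2252, 0.1972]
ee_rot: [-0.095, 0.996, -0.001, -0.0]
ft_force: [2.9, -1.7, -15.0]
grip_width: 0.13
[ 0.4687  0.4097 -1.1988  1.7263  0.3995  1.2836  0.9406] [-0.7208 -0.6388 -0.2418] [-0.9821 -0.1883  0.0004]
```

```bash
python3 -m jog '[{"offset":[0,0,0],"rotation":[0,0,-0.09],"fingers":-1},{"offset":[0,0,0],"rotation":[0,0,-0.09],"fingers":-1},{"offset":[0,0,0],"rotation":[0,0,-0.09],"fingers":-1},{"offset":[0,0,-0.0027],"rotation":[0,0,-0.09],"fingers":-1},{"offset":[0,0,-0.0027],"rotation":[0,0,-0.09],"fingers":-1},{"offset":[0,0,-0.0027],"rotation":[0,0,-0.09],"fingers":-1},{"offset":[0,0,0],"rotation":[0,0,0],"fingers":-1}]'
python3 -c "
from h import *
o=manip.get_obs();print(o['joint_pos'],o['torque'],R.from_quat(o['ee_rot']).apply([1,0,0]))"
```

```text
clock: 13.52
position: [0.4848, 0.2269, 0.1992]
ee_rot: [-0.591, 0.807, -0.0, 0.001]
ft_force: [0.2, -0.2, -3.1]
grip_width: 0.128
[ 0.5681  0.5507 -1.4011  1.7202  0.5567  1.3537  1.8978] [-0.1012 -0.0784  0.005 ] [-0.3022 -0.9532 -0.0009]
```

```bash
python3 -m jog '[{"offset":[0,0,0],"rotation":[0,0,0],"fingers":-0.3},{"offset":[0,0,0],"rotation":[0,0,0],"fingers":-0.3},{"offset":[0,0,0],"rotation":[0,0,0],"fingers":-0.3},{"offset":[0,0,-0.15],"rotation":[0,0,0],"fingers":-0.3},{"offset":[0,0,-0.17],"rotation":[0,0,0],"fingers":-0.3},{"offset":[0,0,0],"rotation":[0,0,0.0925],"fingers":-0.3},{"offset":[0,0,0],"rotation":[0,0,0.0925],"fingers":-0.3},{"offset":[0,0,0],"rotation":[0,0,0.0925],"fingers":-0.3}]'
python3 -m jog '[{"offset":[0,0,0],"rotation":[0,0,0.0925],"fingers":-0.3},{"offset":[0,0,0],"rotation":[0,0,0.0925],"fingers":-0.3},{"offset":[0,0,0],"rotation":[0,0,0.0925],"fingers":-0.3},{"offset":[0,0,0],"rotation":[0,0,0.0925],"fingers":-0.3},{"offset":[0,0,0],"rotation":[0,0,0.0925],"fingers":-0.3},{"offset":[0,0,0],"rotation":[0,0,0.0925],"fingers":-0.3},{"offset":[0,0,0],"rotation":[0,0,0.0925],"fingers":-0.3},{"offset":[0,0,0],"rotation":[0,0,0.0925],"fingers":-0.3}]'
python3 -m jog '[{"offset":[0,0,0],"rotation":[0,0,0.0925],"fingers":-0.3},{"offset":[0,0,0],"rotation":[0,0,0.0925],"fingers":-0.3},{"offset":[0,0,0],"rotation":[0,0,0.0925],"fingers":-0.3},{"offset":[0,0,0],"rotation":[0,0,0.0925],"fingers":-0.3},{"offset":[0,0,0],"rotation":[0,0,0.0925],"fingers":-0.3},{"offset":[0,0,0],"rotation":[0,0,0.0925],"fingers":-0.3},{"offset":[0,0,0],"rotation":[0,0,0],"fingers":-0.3}]'
python3 snap.py w5
python3 - <<'E'
from h import *
i=json.load(open("pics/w5.json"));im=cv2.imread("pics/w5.png")[...,::-1].copy();e=ends(comp(orange(im)));P=[onz(i,x,.206) for x in e[:3]];print(e,P,np.arctan2(*(P[1]-P[2])[1::-1]))
o=manip.get_obs();x=R.from_quat(o["ee_rot"]).apply([1,0,0]);print(np.arctan2(x[1],x[0]))
E
```

```text
clock: 14.52
position: [0.4845, 0.2275, 0.2487]
ee_rot: [-0.345, 0.939, -0.0, 0.001]
ft_force: [-0.1, -0.7, -0.0]
grip_width: 0.353
clock: 15.52
position: [0.4844, 0.2278, 0.2488]
ee_rot: [0.378, 0.926, 0.001, 0.001]
ft_force: [-0.4, 0.2, -0.4]
grip_width: 0.353
clock: 16.4
position: [0.4844, 0.2278, 0.2485]
ee_rot: [0.807, 0.591, 0.001, 0.0]
ft_force: [0.2, -0.1, 0.4]
grip_width: 0.348
16.45 [0.4843 0.2276 0.2481] [ 0.2242  0.2274 -0.8511  1.6685  0.1763  1.3235 -0.9614]
(array([327.6116, 205.2086], dtype=float32), array([327.5, 143. ], dtype=float32), array([327.5, 285. ], dtype=float32), np.int64(2603)) [array([0.4903, 0.2501, 0.206 ]), array([0.4995, 0.2791, 0.206 ]), array([0.4767, 0.2076, 0.206 ])] 1.262006596377746
1.2665843644143058
```

```bash
python3 -m jog '[{"offset":[0,0,0.16],"rotation":[0,0,0],"fingers":-0.3},{"offset":[0,0,0.16],"rotation":[0,0,0],"fingers":-0.4},{"offset":[0,0,0],"rotation":[0,0,0],"fingers":-1},{"offset":[0,0,0],"rotation":[0,0,0],"fingers":-1},{"offset":[0,0,0],"rotation":[0,0,0],"fingers":-1},{"offset":[0,0,-0.002],"rotation":[0,0,-0.09],"fingers":-1},{"offset":[0,0,-0.002],"rotation":[0,0,-0.09],"fingers":-1},{"offset":[0,0,-0.002],"rotation":[0,0,-0.09],"fingers":-1}]' 50
python3 -m jog '[{"offset":[0,0,-0.002],"rotation":[0,0,-0.09],"fingers":-1},{"offset":[0,0,-0.002],"rotation":[0,0,-0.09],"fingers":-1},{"offset":[0,0,-0.002],"rotation":[0,0,-0.09],"fingers":-1},{"offset":[0,0,-0.01],"rotation":[0,0,0],"fingers":-1},{"offset":[0,0,-0.01],"rotation":[0,0,0],"fingers":-1},{"offset":[0,0,0],"rotation":[0,0,0],"fingers":-1}]'
```

```text
clock: 17.45
position: [0.4847, 0.2271, 0.2002]
ee_rot: [0.618, 0.786, 0.001, 0.0]
ft_force: [1.8, 0.3, -5.7]
grip_width: 0.133
clock: 18.2
position: [0.4844, 0.2271, 0.2037]
ee_rot: [0.39, 0.921, 0.0, 0.0]
ft_force: [-0.0, 0.1, -1.7]
grip_width: 0.131
```

```bash
python3 -m jog '[{"offset":[0,0,-0.08],"rotation":[0,0,0],"fingers":-1},{"offset":[0,0,-0.14],"rotation":[0,0,0],"fingers":-1},{"offset":[0,0,-0.16],"rotation":[0,0,0],"fingers":-1},{"offset":[0,0,-0.16],"rotation":[0,0,0],"fingers":-1},{"offset":[0,0,-0.1],"rotation":[0,0,0.077],"fingers":-1},{"offset":[0,0,0],"rotation":[0,0,0.077],"fingers":-1},{"offset":[0,0,0],"rotation":[0,0,0.077],"fingers":-1},{"offset":[0,0,0],"rotation":[0,0,0],"fingers":-1}]' 60
python3 -c "
from h import *
o=manip.get_obs();print(o['joint_pos'],R.from_quat(o['ee_rot']).apply([1,0,0]),go([.512,-.266,.299]))"
```

```text
clock: 19.2
position: [0.4841, 0.2272, 0.3001]
ee_rot: [0.59, 0.808, 0.0, 0.0]
ft_force: [0.3, 0.4, -1.7]
grip_width: 0.133
[ 0.3237  0.2226 -0.9714  1.5838  0.1856  1.4325 -0.352 ] [-0.3048  0.9524 -0.0003] [-3.1882 -0.8251  0.0074]
```

```bash
python3 -m jog '[{"offset":[-0.15,-0.04,0],"rotation":[0,0,0],"fingers":-1},{"offset":[-0.27,-0.07,0],"rotation":[0,0,0],"fingers":-1},{"offset":[-0.3,-0.077,0],"rotation":[0,0,0],"fingers":-1},{"offset":[-0.3,-0.077,0],"rotation":[0,0,0],"fingers":-1},{"offset":[-0.3,-0.077,0],"rotation":[0,0,0],"fingers":-1},{"offset":[-0.3,-0.077,0],"rotation":[0,0,0],"fingers":-1},{"offset":[-0.3,-0.077,0],"rotation":[0,0,0],"fingers":-1},{"offset":[-0.3,-0.077,0],"rotation":[0,0,0],"fingers":-1}]'
python3 -m jog '[{"offset":[-0.3,-0.077,0],"rotation":[0,0,0],"fingers":-1},{"offset":[-0.3,-0.077,0],"rotation":[0,0,0],"fingers":-1},{"offset":[-0.25,-0.066,0],"rotation":[0,0,0],"fingers":-1},{"offset":[-0.13,-0.034,0],"rotation":[0,0,0],"fingers":-1},{"offset":[0,0,0],"rotation":[0,0,0],"fingers":-1}]'
python3 -c "
from h import *
o=manip.get_obs();print(o['joint_pos'],R.from_quat(o['ee_rot']).apply([1,0,0]),go([.512,-.266,.1]))"; python3 snap.py w6
```

```text
clock: 20.2
position: [0.5037, -0.1178, 0.2999]
ee_rot: [0.588, 0.809, 0.0, 0.0]
ft_force: [1.2, 0.3, -1.4]
grip_width: 0.13
clock: 20.82
position: [0.512, -0.2686, 0.2991]
ee_rot: [0.59, 0.808, 0.0, -0.0]
ft_force: [-0.1, 1.2, -2.1]
grip_width: 0.128
[ 0.919   0.2654 -0.6237  1.4867  0.1545  1.4397  0.6008] [-0.3043  0.9526  0.0008] [0.0156 0.0051 1.3276]
20.875 [ 0.5124 -0.267   0.2994] [ 0.918   0.2643 -0.6251  1.4875  0.1539  1.4397  0.6001]
```

View pics/w6.png

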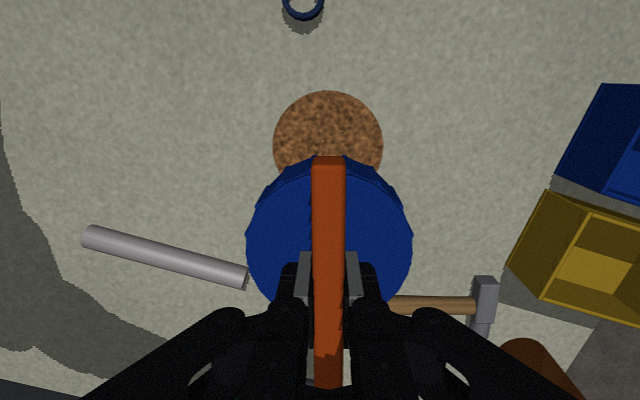

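```bash
python3 -m jog '[{"offset":[0,0,0.15],"rotation":[0,0,0],"fingers":-1},{"offset":[0,0,0.25],"rotation":[0,0,0],"fingers":-1},{"offset":[0,0,0.25],"rotation":[0,0,0],"fingers":-1},{"offset":[0,0,0.25],"rotation":[0,0,0],"fingers":-1},{"offset":[0,0,0.25],"rotation":[0,0,0],"fingers":-1},{"offset":[0,0,0.15],"rotation":[0,0,0],"fingers":-1},{"offset":[0,0,0.08],"rotation":[0,0,0],"fingers":-1},{"offset":[0,0,0],"rotation":[0,0,0],"fingers":-1}]'
python3 -m jog '[{"offset":[0,0,0.02],"rotation":[0,0,0],"fingers":-1},{"offset":[0,0,0.015],"rotation":[0,0,0],"fingers":-1},{"offset":[0,0,0.01],"rotation":[0,0,0],"fingers":-1},{"offset":[0,0,0],"rotation":[0,0,0],"fingers":-1}]'
```

```text
clock: 21.88
position: [0.5123, -0.267, 0.0924]
ee_rot: [0.589, 0.808, 0.0, -0.0]
ft_force: [-0.3, 0.5, -1.6]
grip_width: 0.128
clock: 22.38
position: [0.5121, -0.2681, 0.0856]
ee_rot: [0.59, 0.807, -0.0, 0.0]
ft_force: [-0.8, -1.5, -1.8]
grip_width: 0.127
```

```bash
python3 -m jog '[{"offset":[0,0,0.015],"rotation":[0,0,0],"fingers":-1},{"offset":[0,0,0.01],"rotation":[0,0,0],"fingers":-1},{"offset":[0,0,0],"rotation":[0,0,0],"fingers":-1}]'
python3 -m jog '[{"offset":[0,0,0.01],"rotation":[0,0,0],"fingers":-1},{"offset":[0,0,0],"rotation":[0,0,0],"fingers":-1}]'
python3 -m jog '[{"offset":[0,0,0.007],"rotation":[0,0,0],"fingers":-1},{"offset":[0,0,0],"rotation":[0,0,0],"fingers":-1}]'
```

```text
clock: 22.75
position: [0.512, -0.268, 0.0817]
ee_rot: [0.59, 0.807, -0.0, -0.0]
ft_force: [0.5, 0.3, -1.8]
grip_width: 0.127
clock: 23.0
position: [0.512, -0.268, 0.0802]
ee_rot: [0.59, 0.808, -0.0, -0.0]
ft_force: [-0.7, -0.3, -1.2]
grip_width: 0.126
clock: 23.25
position: [0.5121, -0.268, 0.0792]
ee_rot: [0.59, 0.807, -0.0, -0.0]
ft_force: [0.3, -0.4, -1.2]
grip_width: 0.128
```

```bash
python3 -m jog '[{"offset":[0,0,0.007],"rotation":[0,0,0],"fingers":-1},{"offset":[0,0,0],"rotation":[0,0,0],"fingers":-1}]'
python3 -m jog '[{"offset":[0,0,0.007],"rotation":[0,0,0],"fingers":-1},{"offset":[0,0,0],"rotation":[0,0,0],"fingers":-1}]'
```

```text
clock: 23.5
position: [0.5121, -0.268, 0.0782]
ee_rot: [0.59, 0.807, -0.0, -0.0]
ft_force: [0.1, 0.9, -1.8]
grip_width: 0.128
clock: 23.75
position: [0.5121, -0.268, 0.0771]
ee_rot: [0.59, 0.807, -0.0, -0.0]
ft_force: [-0.3, 0.0, -1.2]
grip_width: 0.127
```

```bash
python3 -m jog '[{"offset":[0,0,0.007],"rotation":[0,0,0],"fingers":-1},{"offset":[0,0,0],"rotation":[0,0,0],"fingers":-1}]'
python3 -m jog '[{"offset":[0,0,0.007],"rotation":[0,0,0],"fingers":-1},{"offset":[0,0,0],"rotation":[0,0,0],"fingers":-1}]'
```

```text
clock: 24.0
position: [0.5121, -0.268, 0.0761]
ee_rot: [0.59, 0.808, -0.0, -0.0]
ft_force: [0.7, 0.5, -1.9]
grip_width: 0.127
clock: 24.25
position: [0.5124, -0.2679, 0.0755]
ee_rot: [0.59, 0.808, 0.0, 0.0]
ft_force: [-0.0, 0.8, 2.7]
grip_width: 0.13
```

```bash
python3 -m jog '[{"offset":[0,0,0],"rotation":[0,0,0],"fingers":-0.8},{"offset":[0,0,0],"rotation":[0,0,0],"fingers":-0.3},{"offset":[0,0,0],"rotation":[0,0,0],"fingers":-0.3},{"offset":[0,0,0],"rotation":[0,0,0],"fingers":-0.3},{"offset":[0,0,0],"rotation":[0,0,0],"fingers":-0.3},{"offset":[0,0,0],"rotation":[0,0,0],"fingers":-0.3}]'
python3 snap.py w7; python3 - <<'E'
from h import *
i=json.load(open("pics/w7.json"));im=cv2.imread("pics/w7.png")[...,::-1].copy();e=ends(comp(orange(im)));P=[onz(i,x,.084) for x in e[:3]];print(e,P,np.arctan2(*(P[1]-P[2])[1::-1]))
i=manip.camera_info("top");im=manip.camera("top");e=ends(comp(orange(im[150:290,377-20:433]))) ;print(e)
P=[onz(i,x+np.array([357,150]),.08) for x in e[:3]];print(P)
E
```

```text
clock: 25.0
position: [0.5121, -0.268, 0.0751]
ee_rot: [0.59, 0.808, -0.0, 0.0]
ft_force: [-0.6, 0.1, 0.6]
grip_width: 0.349
25.05 [ 0.5121 -0.268   0.0751] [ 0.876   0.4566 -0.5781  1.7489  0.2865  1.0211  0.5024]
(array([328.7002, 255.9848], dtype=float32), array([329., 164.], dtype=float32), array([329., 357.], dtype=float32), np.int64(5583)) [array([ 0.5051, -0.2461,  0.084 ]), array([ 0.4951, -0.2145,  0.084 ]), array([ 0.5186, -0.2881,  0.084 ])] 1.8794177512435257
(array([29.28, 67.04], dtype=float32), array([34.2059, 65.8235], dtype=float32), array([24.0882, 68.3529], dtype=float32), np.int64(25))
[array([ 0.4995, -0.2339,  0.08  ]), array([ 0.5039, -0.25  ,  0.08  ]), array([ 0.4948, -0.217 ,  0.08  ])]
```

View pics/w7.png

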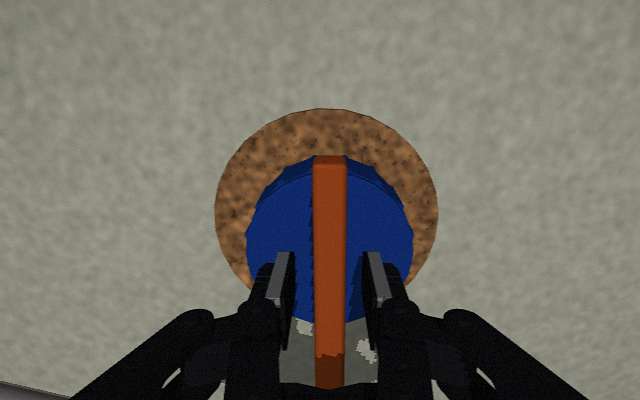

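```bash
python3 -m jog '[{"offset":[-0.13,0,0],"rotation":[0,0,0],"fingers":-0.3},{"offset":[-0.137,0,0],"rotation":[0,0,0],"fingers":-0.3},{"offset":[0,0,0],"rotation":[0,0,0],"fingers":-0.6},{"offset":[0,0,0],"rotation":[0,0,0],"fingers":-1},{"offset":[0,0,0],"rotation":[0,0,0],"fingers":-1},{"offset":[0,0,0],"rotation":[0,0,0],"fingers":-1},{"offset":[0,0,0],"rotation":[0,0,0],"fingers":-1}]' 100
python3 -m jog '[{"offset":[0,0,-0.03],"rotation":[0,0,0],"fingers":-1},{"offset":[0,0,-0.08],"rotation":[0,0,0],"fingers":-1},{"offset":[0,0,-0.12],"rotation":[0,0,0],"fingers":-1},{"offset":[0,0,-0.12],"rotation":[0,0,0],"fingers":-1},{"offset":[0,0,-0.1],"rotation":[0,0,0],"fingers":-1},{"offset":[0,0,0],"rotation":[0,0,0],"fingers":-1}]'
python3 snap.py w8; python3 - <<'E'
from h import *
o=manip.get_obs();print(o["torque"],o["ft_force"],R.from_quat(o["ee_rot"]).as_matrix())
i=json.load(open("pics/w8.json"));im=cv2.imread("pics/w8.png")[...,::-1].copy();e=ends(comp(orange(im)));z=o["position"][2]+.008;P=[onz(i,x,z) for x in e[:3]];print(e,P,np.arctan2(*(P[1]-P[2])[1::-1]))
E
```

```text
clock: 25.98
position: [0.5244, -0.3055, 0.0752]
ee_rot: [0.59, 0.808, 0.0, -0.0]
ft_force: [0.2, 1.5, 0.9]
grip_width: 0.115
clock: 26.72
position: [0.525, -0.3066, 0.1443]
ee_rot: [0.59, 0.807, 0.0, 0.001]
ft_force: [-0.3, -0.1, -2.9]
grip_width: 0.121
26.775 [ 0.5245 -0.3063  0.1431] [ 0.911   0.4352 -0.58    1.615   0.2545  1.1666  0.5821]
[-0.0645 -0.0116  0.0082] [-0.168  -0.0165 -1.7807] [[-0.304   0.9527  0.0008]
 [ 0.9527  0.304  -0.0007]
 [-0.0009  0.0005 -1.    ]]
(array([327.6057, 173.8933], dtype=float32), array([328.5,  31. ], dtype=float32), array([328.5, 335. ], dtype=float32), np.int64(9385)) [array([ 0.5087, -0.2568,  0.1511]), array([ 0.4959, -0.2155,  0.1511]), array([ 0.5287, -0.3184,  0.1511])] 1.8788783845084813
```

View pics/w8.png

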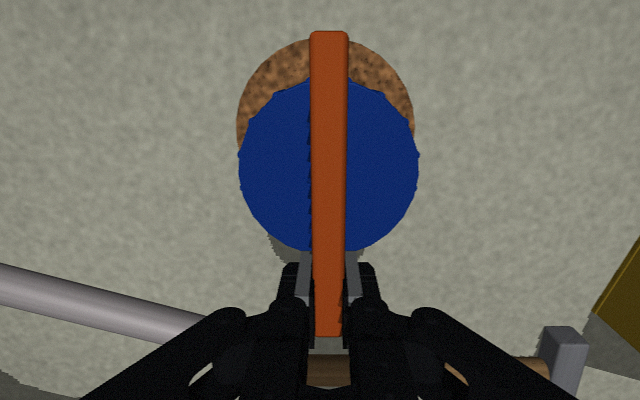

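```bash
python3 -m jog '[{"offset":[0,-0.13,0],"rotation":[0,0,0],"fingers":-1},{"offset":[0.1,-0.127,0],"rotation":[0,0,0],"fingers":-1},{"offset":[0.25,0,0],"rotation":[0,0,0],"fingers":-1},{"offset":[0.3,0,0],"rotation":[0,0,0],"fingers":-1},{"offset":[0.3,0,0],"rotation":[0,0,0],"fingers":-1},{"offset":[0.3,0,0],"rotation":[0,0,0],"fingers":-1},{"offset":[0.3,0,0],"rotation":[0,0,0],"fingers":-1},{"offset":[0.2,0,0],"rotation":[0,0,0],"fingers":-1}]'
python3 -m jog '[{"offset":[0.13,0,0],"rotation":[0,0,0],"fingers":-1},{"offset":[0,0,0],"rotation":[0,0,0],"fingers":-1}]'
python3 snap.py w9; python3 - <<'E'
from h import *
o=manip.get_obs();print(go([.4026,-.0486,.118]),R.from_quat(o["ee_rot"]).as_matrix()[:,0])
i=json.load(open("pics/w9.json"));im=cv2.imread("pics/w9.png")[...,::-1].copy();e=ends(comp(orange(im)));z=o["position"][2]+.009;P=[onz(i,x,z) for x in e[:3]];print(e,P,np.arctan2(*(P[1]-P[2])[1::-1]))
E
```

```text
clock: 27.78
position: [0.4058, -0.067, 0.1418]
ee_rot: [0.59, 0.808, -0.001, -0.0]
ft_force: [1.2, 0.3, -1.1]
grip_width: 0.118
clock: 28.02
position: [0.4012, -0.0492, 0.1424]
ee_rot: [0.59, 0.808, -0.0, 0.0]
ft_force: [0.8, -1.3, -0.8]
grip_width: 0.124
28.075 [ 0.4016 -0.05    0.1425] [ 0.8396 -0.026  -0.8033  2.1019 -0.0206  1.0578  0.3551]
[0.0069 0.0092 0.1632] [-0.3037  0.9528 -0.0007]
(array([327.7191, 173.6308], dtype=float32), array([328.,  31.], dtype=float32), array([328.    , 335.9999], dtype=float32), np.int64(9863)) [array([0.3847, 0.0013, 0.1515]), array([0.372 , 0.0416, 0.1515]), array([ 0.4042, -0.0597,  0.1515])] 1.8792835334333333
```

View pics/w9.png

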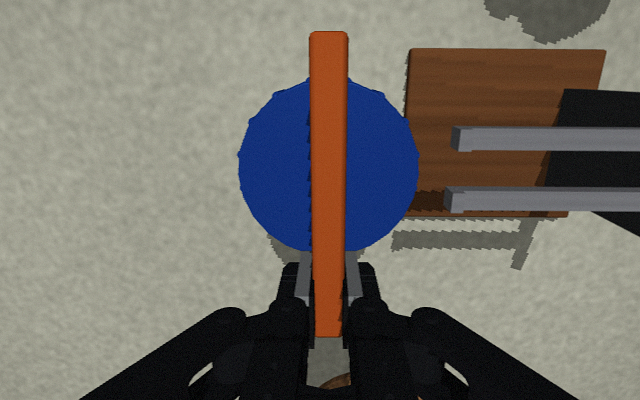

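```bash
python3 - <<'E'
from h import *
i=json.load(open("pics/w9.json"));u=np.array([.953,.3035]);v=np.array([-.3035,.953]);T=np.array([.4016,-.05])
for p,z in(((600,138.5),.1),((600,199.5),.1),((520,138.5),.1),((520,199.5),.1),((462,138),.104),((454,199),.104)):
    P=onz(i,p,z);d=P[:2]-T;print(P,"u",d@u,"v",d@v)
E0=onz(i,(328,31),.1515)[:2]-T;print("end",E0@u,E0@v)
a=cv2.imread("pics/w9.png")[100:240,400:640];cv2.imwrite("pics/z2.png",cv2.resize(a,None,fx=3,fy=3,interpolation=cv2.INTER_CUBIC))
E
```

```text
[0.5025 0.0417 0.1   ] u 0.12398174711790824 v 0.0568062469830894
[0.5182 0.0158 0.1   ] u 0.1311133956893816 v 0.027267506938932977
[0.4676 0.0306 0.1   ] u 0.08738776237780103 v 0.05679451950098056
[0.4814 0.004  0.1   ] u 0.09242452924606079 v 0.0272516547806952
[0.4406 0.023  0.104 ] u 0.05933965452098366 v 0.057679776901965005
[ 0.449  -0.0046  0.104 ] u 0.05899419424937118 v 0.028875830142461156
end -0.0004425695473051884 0.09631704159869482
```

View pics/z2.png

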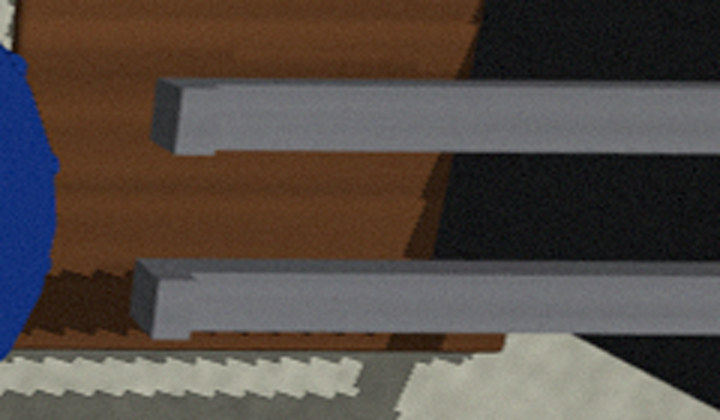

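```bash
python3 -m jog '[{"offset":[0,0,0.08],"rotation":[0,0,0],"fingers":-1},{"offset":[0,0,0.08],"rotation":[0,0,0],"fingers":-1},{"offset":[0,0,0],"rotation":[0,0,0],"fingers":-1},{"offset":[0,0.07,0],"rotation":[0,0,0],"fingers":-1},{"offset":[0,0.09,0],"rotation":[0,0,0],"fingers":-1},{"offset":[0,0.09,0],"rotation":[0,0,0],"fingers":-1},{"offset":[0,0.05,0],"rotation":[0,0,0],"fingers":-1},{"offset":[0,0,0],"rotation":[0,0,0],"fingers":-1}]'
python3 - <<'E'
from h import *
o=manip.get_obs();u=np.array([.953,.3035]);v=np.array([-.3035,.953]);d=o["position"][:2]-[.4016,-.05];print(d@u,d@v,o["torque"])
E
```

```text
clock: 29.08
position: [0.4451, -0.0352, 0.1185]
ee_rot: [0.59, 0.808, 0.0, -0.0]
ft_force: [-0.2, -0.6, -0.6]
grip_width: 0.121
0.04595869498700234 0.000946813682267639 [-0.0765 -0.015   0.0416]
```

```bash
python3 -m jog '[{"offset":[-0.004,0.07,0],"rotation":[0,0,0],"fingers":-1},{"offset":[0,0.08,0],"rotation":[0,0,0],"fingers":-1},{"offset":[0,0.08,0],"rotation":[0,0,0],"fingers":-1},{"offset":[0,0.08,0],"rotation":[0,0,0],"fingers":-1},{"offset":[0,0.05,0],"rotation":[0,0,0],"fingers":-1},{"offset":[0,0,0],"rotation":[0,0,0],"fingers":-1}]'
python3 snap.py w10; python3 - <<'E'
from h import *
o=manip.get_obs();u=np.array([.953,.3035]);v=np.array([-.3035,.953]);d=o["position"][:2]-[.4016,-.05];print(d@u,d@v,o["torque"])
E
```

```text
clock: 29.82
position: [0.4967, -0.0193, 0.1185]
ee_rot: [0.59, 0.808, 0.0, -0.0]
ft_force: [0.9, -0.3, -2.7]
grip_width: 0.12
29.875 [ 0.4963 -0.0195  0.1184] [ 0.6819  0.2707 -0.8148  1.9136  0.2256  1.0515  0.0815]
0.09945851756520759 0.00032877526286742456 [-0.066   0.014   0.0444]
```

View pics/w10.png

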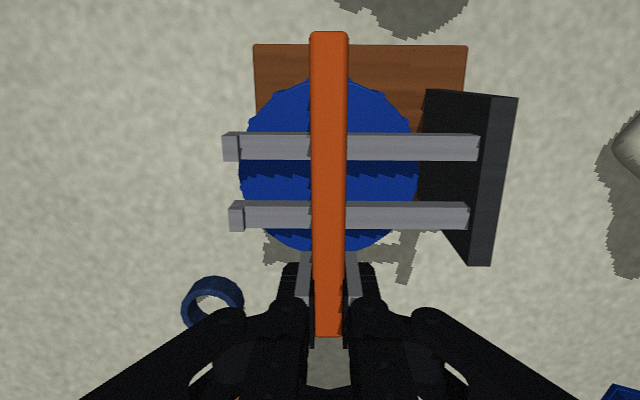

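```bash
python3 -m jog '[{"offset":[0,0,0.02],"rotation":[0,0,0],"fingers":-1},{"offset":[0,0,0.02],"rotation":[0,0,0],"fingers":-1},{"offset":[0,0,0.013],"rotation":[0,0,0],"fingers":-1},{"offset":[0,0,0],"rotation":[0,0,0],"fingers":-1}]'
python3 -m jog '[{"offset":[0,0,0.007],"rotation":[0,0,0],"fingers":-1},{"offset":[0,0,0],"rotation":[0,0,0],"fingers":-1}]'
```

```text
clock: 30.38
position: [0.4962, -0.0198, 0.1105]
ee_rot: [0.59, 0.807, -0.0, -0.0]
ft_force: [0.9, -0.1, -1.8]
grip_width: 0.122
clock: 30.62
position: [0.4963, -0.0197, 0.1096]
ee_rot: [0.59, 0.807, -0.0, 0.0]
ft_force: [0.6, -0.0, -1.1]
grip_width: 0.121
```

```bash
python3 -m jog '[{"offset":[0,0,0.006],"rotation":[0,0,0],"fingers":-1},{"offset":[0,0,0],"rotation":[0,0,0],"fingers":-1}]'
```

```text
clock: 30.88
position: [0.4963, -0.0197, 0.1087]
ee_rot: [0.59, 0.808, -0.0, 0.0]
ft_force: [0.5, -0.8, -1.7]
grip_width: 0.121
```

```bash
python3 -m jog '[{"offset":[0,0,0.006],"rotation":[0,0,0],"fingers":-1},{"offset":[0,0,0],"rotation":[0,0,0],"fingers":-1}]'
python3 -m jog '[{"offset":[0,0,0.005],"rotation":[0,0,0],"fingers":-1},{"offset":[0,0,0],"rotation":[0,0,0],"fingers":-1}]'
```

```text
clock: 31.12
position: [0.4963, -0.0197, 0.1078]
ee_rot: [0.59, 0.807, 0.0, 0.0]
ft_force: [-0.6, 0.2, -1.3]
grip_width: 0.121
clock: 31.38
position: [0.4964, -0.0197, 0.1075]
ee_rot: [0.59, 0.807, -0.0, 0.0]
ft_force: [-2.2, -0.1, 5.9]
grip_width: 0.117
```

```bash
python3 -m jog '[{"offset":[0,0,0.002],"rotation":[0,0,0],"fingers":-1},{"offset":[0,0,0],"rotation":[0,0,0],"fingers":-0.8},{"offset":[0,0,0],"rotation":[0,0,0],"fingers":-0.6},{"offset":[0,0,0],"rotation":[0,0,0],"fingers":-0.4},{"offset":[0,0,0],"rotation":[0,0,0],"fingers":-0.4},{"offset":[0,0,0],"rotation":[0,0,0],"fingers":-0.4}]' 20
python3 snap.py w11
```

```text
clock: 32.12
position: [0.4963, -0.0197, 0.1067]
ee_rot: [0.59, 0.808, 0.0, 0.0]
ft_force: [-0.3, 0.1, -0.7]
grip_width: 0.298
32.175 [ 0.4963 -0.0197  0.1067] [ 0.6741  0.2877 -0.8089  1.9242  0.2421  1.029   0.0685]
```

View pics/w11.png

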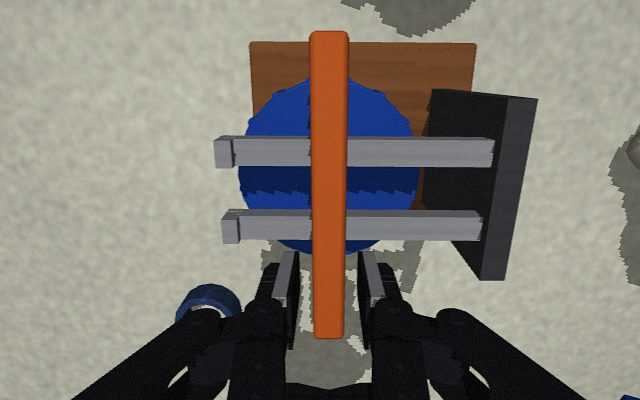

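Hanging free, bar across both prongs, fingers clear on both sides. Retreat straight up.

```bash
python3 -m jog '[{"offset":[0,0,-0.1],"rotation":[0,0,0],"fingers":-0.4},{"offset":[0,0,-0.2],"rotation":[0,0,0],"fingers":-0.4},{"offset":[0,0,-0.3],"rotation":[0,0,0],"fingers":-0.4},{"offset":[0,0,-0.3],"rotation":[0,0,0],"fingers":-0.4},{"offset":[0,0,-0.1],"rotation":[0,0,0],"fingers":-0.4},{"offset":[0,0,0],"rotation":[0,0,0],"fingers":-0.4},{"offset":[0,0,0],"rotation":[0,0,0],"fingers":-0.4},{"offset":[0,0,0],"rotation":[0,0,0],"fingers":-0.4}]'
python3 snap.py w12; python3 - <<'E'
from h import *
i=json.load(open("pics/w12.json"));im=cv2.imread("pics/w12.png")[...,::-1].copy();e=ends(comp(orange(im)));P=[onz(i,x,.116)[:2] for x in e[:3]];c=(P[1]+P[2])/2
u=np.array([.953,.3035]);v=np.array([-.3035,.953]);print(P,np.linalg.norm(P[1]-P[2]),"rack x,y",(c-[.4905,.0213])@u,(c-[.4905,.0213])@v,"yaw",np.arctan2(*(P[1]-P[2])[1::-1]))
i2=manip.camera_info("scene");im=manip.camera("scene");m=orange(im);m[:170]=0;m[240:]=0;m[:,:310]=0;m[:,:]&=True;m[:,365:]=0;e2=ends(comp(m));print(e2)
cv2.imwrite("pics/fin.png",cv2.resize(np.vstack([im[140:300,210:500]]),None,fx=2.7,fy=2.7))
E
```

```text
clock: 33.17
position: [0.4958, -0.0197, 0.2556]
ee_rot: [0.59, 0.808, -0.0, -0.001]
ft_force: [-0.7, -0.5, -0.8]
grip_width: 0.299
33.225 [ 0.4958 -0.0197  0.2557] [ 0.7489  0.1147 -0.8457  1.7471  0.0878  1.3208  0.1937]
[array([0.4816, 0.0251]), array([0.467, 0.071]), array([ 0.4995, -0.0308])] 0.10681394096046226 rack x,y -0.007291219429966036 0.0010827432184918025 yaw 1.8795595115311006
(array([336.8143, 188.5429], dtype=float32), array([320.9656, 188.0322], dtype=float32), array([351.9978, 189.0666], dtype=float32), np.int64(70))
```

```bash
python3 - <<'E'
from h import *
s=manip.camera_info("scene");i=json.load(open("pics/w12.json"));im=cv2.imread("pics/w12.png")[...,::-1].copy();e=ends(comp(orange(im)))
print(tri([(s,(320.97,188.03)),(i,e[2])]),tri([(s,(352,189.07)),(i,e[1])]))
print(tri([(s,(336.5,188.5)),(i,(e[1]+e[2])/2)]))
print(manip.hand_in(),manip.get_obs()["clock"])
E
```

```text
[ 0.4996 -0.0293  0.1131] [0.4681 0.0673 0.111 ]
[0.4828 0.0202 0.1104]
the job is handed in; nothing more can be done
the job is handed in; nothing more can be done
```

The lid is off the pot, was stood and released on the cork mat, and now hangs released by its bar across both prongs of the rack. I handed the job in at about 33 s of the 72 s allowed; the hand-in gives no verdict.

**Unscrewing:** It took three grips and about 8.2 rad. The wrist force then showed only the lid's weight, so the thread had let go. In the second grip I pulled about 15 N too hard upward for a moment, so I stopped raising the gripper for a few rows.

**Mat:** I lowered the lid until it touched and let go. The wrist picture showed it standing free and centred to within a few millimetres. I then took it again 40 mm from the bar's middle.

**Rack:** I entered through the mouth, lowered the lid until it touched, opened the fingers and backed straight up about 150 mm.
- **Position:** the last wrist measurement put the bar at rack x ≈ -7 mm and y ≈ +1 mm.
- **Squareness:** the bar is square to the prongs within about 1 degree.
- **Height:** scene and wrist together put the bar's visible face at about 0.111 m. That fits the expected 0.108 m centre and 0.116 m top.

**Checks that were weak or failed:**
- The final scene picture was not viewed, because the 12-picture limit was reached.
- The last wrist view gave a bar length of 107 mm instead of 110 mm, so positions from it are good to only a few millimetres.
- The top camera check of the lid on the mat was unusable, because the arm hid most of the bar.
- I did not measure whether the other things stayed put. The arm's planned paths stayed clear of them, and no force reading suggested contact.

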